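# Load a plug-in module into a latched bench rack

### The job

The bench rack has three slanted slots, two of them already filled. Press the vacant slot's latch tab until the latch clicks open, then take the spare module from its white stand and push it fully home in the vacant slot, so that the latch snaps shut over it. Leave the other two slots latched and do not disturb the loose things on the bench.

Things in the scene. Friction and masses are not known exactly. Their poses are not given: they have to be found in the camera images.
- module: Spare module (110 to 225 g), symmetric. Grey body 22 (x) x 48 (y) x 50 (z) mm; on it, centred, an aluminium neck 14 (x) x 26 (y) x 55 mm, total 105 mm; 11 mm shoulders at both y ends at z 50. Origin: centre of underside, z up the neck. Starts upright in the stand. Grip the neck with fingers closing along x, about 84 mm above the origin.
- stand: White fixed stand, base 80 x 110 x 8 mm, with a pocket 26 x 52 mm inside and 18 mm deep (rim 26 mm above the bench). Origin: centre of its underside. The module stands on the pocket floor, 8 mm up, its axes along the stand's (z up).
- bay_free: Vacant slot. Origin: centre of slot floor, 90 mm up. z: out of the slot, 25 deg from vertical, leaning to the robot; x: thin side, away from the robot and up; y: long side, to the latch. Opening 24.6 (x) x 51 (y) mm, walls 46 mm, flared lips to 54. Home: module underside on the floor, axes along the slot's (half turn allowed). Slots lie 115 mm apart along y; any may be vacant.
- bay_b: A filled slot of the same build and axes as the vacant one; the module in it is fixed there and reaches 105 mm from the slot floor along z. Origin: centre of its slot floor. Leave alone.
- bay_c: The other filled slot, the same as the first. Origin: centre of its slot floor. Leave alone.
- tab_free (a point): Press point on the vacant slot's latch: on top of its black tab, a flat pad 22 (x) x 32 (y) mm beside the slot. Latch shut: at x 0, y 55, z 61 mm in the slot's frame. As the latch opens, the point goes 10 mm to +y and 14 mm to -z of the slot.
- latch_free (a joint): Latch angle, rad: 0 shut, 0.5 open; pivot along slot x at y 33, z 34 mm. Two-position snap: past 0.25 it jumps over and stays; about 6 N at the tab opens it. Shut: its nose (slot y from 19, z 53 to 61 mm) bars the slot. Open: its foot stands 12 mm above the slot floor; the module pushed onto it with about 5 N trips it, and it snaps shut over the module's shoulder.
- latch_b (a joint): The latch of one filled slot, rad: 0 shut, 0.5 open. To be left shut.
- latch_c (a joint): The latch of the other filled slot, rad: 0 shut, 0.5 open. To be left shut.
- speaker: Bystander: a small black loudspeaker, 62 x 62 x 38 mm, lying face up; origin at the centre of its underside.
- spool: Bystander: a small blue empty spool standing upright, 48 mm diameter, 40 mm high; origin at the centre of its underside.
- driver: Bystander: a screwdriver lying on the bench; origin about the middle of its length, at its underside.
There are look-alikes about, which are no part of the job. There is more than one size of the module; the one meant has the size given above.

How it is judged:
By the outcome, as a careful person would: the job done as asked, in the order asked, and still so for the second after the job is handed in, with the robot touching nothing.
It also fails if it takes over 58 s, if anything falls off the work surface, if the arm or the gripper's body presses on something with over 40 N, if the wrist force passes 120 N, or if a joint passes its speed limit or range.

### The arm

A 7-joint arm with a two-finger parallel gripper is mounted at the origin on the work surface. World frame = base frame: x ahead of the robot, y to its left, z up, the work surface at z = 0. Lengths are in m, angles in rad, forces in N, time in s.
With the tool pointing down it reaches from about 0.4 to 0.85 m from the base axis. Payload 6.9 kg.
Tool frame: the origin (TCP) lies between the finger pads; the fingertips stand 14 mm ahead of it and the grasp point (between the pads) lies 5 mm behind it; z points along the fingers, y is the direction in which the jaws open and shut (so a half turn about z gives the same grasp; the last joint's range is limited). The gripper opens to 85 mm and grips with 20 to 120 N. Pads are 22 mm wide; open, the fingers measure 114 mm over their backs; the gripper's body (76 mm by 85 mm) begins 54 mm behind the grasp point. The pads swing forward as they close: fully open they stand 13 mm farther back than shut.
Start: joints at [-1.198, 0.507, -0.238, 1.5, 0.126, 1.149, -0.155], TCP at [0.165, 0.603, 0.245] pointing down, gripper open.
Joint ranges: [-3.08, 3.08], [-0.24, 2.05], [-1.43, 1.35], [0, 2.5], [-1.52, 4.66], [0.17, 1.96], [-2.89, 2.89]. Speed limits (rad/s): [2.39, 2.39, 3.14, 3.14, 3.14, 3.14, 3.14].

### API

Orientations are given as a unit quaternion [w, x, y, z].
In Python, from bench import r, capture gives the robot as it stands.
- The arm moves only by the shell command python3 -m pendant 'ROWS' [FORCE]. ROWS is JSON, a list of rows, each a list of 7 numbers: the shift along the tool's x, y, z in m, then the turn, a rotation vector about the tool's x, y, z in degrees, then the opening, from -1 (shut) to 1 (fully open). In form: [[dx, dy, dz, wx, wy, wz, hand], ...]. A call has 1 to 20 rows; each row is the pose to reach, as a shift and turn from the pose commanded when the call began, along the tool's axes at that moment; what a row does not reach only later rows make up. A row lasts 1/10 s, in which the tool goes at most 50 mm and 8.59 degrees, less where a joint would pass 70% of its speed; a pose out of reach is approached as far as the arm can. A call with a gripper value outside its range is refused whole. The fingers move at their own pace and stop on an object; FORCE is the grip in N (left out, the last holds). Time passes only in rows, so rows that repeat a pose let the fingers close. It gives the time, the measured TCP pose, the force and the opening at its end, in the units of the state.
- r.sense(): the state, without advancing time (a new reading comes with each control period).
- capture(name): name is "side" or "top"; returns a dict with "pixels" (400x640x3 uint8, blue, green, red), "intrinsics" (3x3 intrinsics, pixels), "k1" (the pictures are not rectified: a ray, as slopes to the right and down, at radius r is drawn at 1 + k1 r^2 times it, then the intrinsics apply), "view" (4x4, takes a point from world to camera coordinates). Camera axes: x right, y down, z forward; pixel columns grow to the right and rows downward; lengths in m; the calibration is good to about 2 mm. A picture is of the moment at which its call begins. There is no depth.
- r.finish_job(): hands the job in, once; it reports no verdict.
The state is a dict: "time": time; "joint_pos": joint angles; "qd": joint speeds; "joint_efforts": joint torques, N m; "tcp_pos": TCP position; "tool_rot": TCP orientation; "force": force on the tool from outside, world axes, zero at the start; "moment": the same for the moment, N m; "opening": finger opening in m.
Only numpy, scipy, OpenCV 4.12 (cv2) and the standard library are available. Lean on these libraries where they do the work, as an engineer would, in place of code of your own. Each camera call takes 0.05 s, during which the arm holds its last target.

## Working session

There is one attempt and no reset: what is moved stays moved. The work goes in short steps, Python scripts to look and compute and a shell command to move; the robot and the scene stay as the last step left them, time stands still between calls to the robot, and variables do not carry over. Pictures are saved under pics/ and viewed, and the job is handed in when it is done.

```bash
ls; mkdir -p pics; python3 - <<'E'
from bench import r,capture
import cv2,numpy as np
s=r.sense();print({k:np.round(v,3).tolist() for k,v in s.items()})
for n in("side","top"):
    c=capture(n);cv2.imwrite(f"pics/{n}0.png",c["pixels"]);print(n,c["intrinsics"],c["k1"],np.round(c["view"],4))
E
```

```text
pics
{'time': 0.0, 'joint_pos': [-1.197, 0.508, -0.238, 1.501, 0.126, 1.149, -0.155], 'qd': [-0.0, 0.002, 0.002, -0.0, -0.002, -0.001, -0.001], 'joint_efforts': [0.001, -62.059, -2.187, -24.965, 0.013, 0.012, -0.0], 'tcp_pos': [0.165, 0.602, 0.244], 'tool_rot': [-0.0, 0.133, 0.991, -0.001], 'force': [-0.258, -0.524, 0.44], 'moment': [-0.003, -0.064, -0.028], 'opening': 0.086}
side [[495.14356946   0.         319.77811882]
 [  0.         495.14356946 200.94868701]
 [  0.           0.           1.        ]] -0.04909073970169977 [[ 0.9354 -0.3529  0.0225 -0.4986]
 [-0.1982 -0.576  -0.793   0.1839]
 [ 0.2928  0.7374 -0.6087  1.4883]
 [ 0.      0.      0.      1.    ]]
top [[491.1668445    0.         315.71017275]
 [  0.         491.1668445  203.53922464]
 [  0.           0.           1.        ]] -0.0030728785444509065 [[-4.000e-04 -1.000e+00 -3.100e-03  9.800e-03]
 [-9.969e-01  7.000e-04 -7.870e-02  5.336e-01]
 [ 7.870e-02  3.000e-03 -9.969e-01  1.587e+00]
 [ 0.000e+00  0.000e+00  0.000e+00  1.000e+00]]
```

View pics/side0.png

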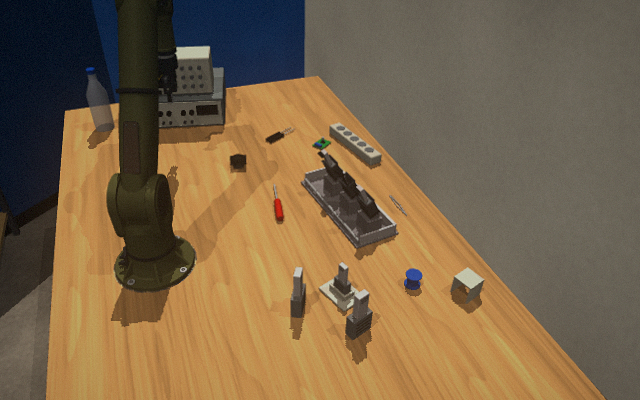

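View pics/top0.png

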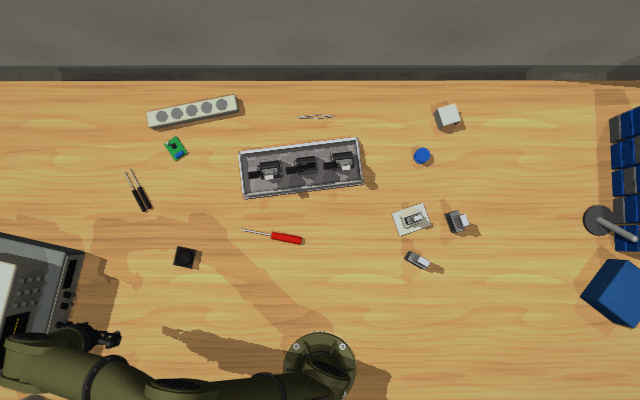

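```bash
cat > h.py <<'E'
import cv2,numpy as np
from bench import r,capture
def cam(n):
    c=capture(n);return c
def proj(c,P):
    P=np.atleast_2d(P);V=c["view"];p=P@V[:3,:3].T+V[:3,3];s=p[:,:2]/p[:,2:];rr=(s**2).sum(1,keepdims=True)
    s=s*(1+c["k1"]*rr);K=c["intrinsics"];return s*[K[0,0],K[1,1]]+[K[0,2],K[1,2]]
def ray(c,uv):
    K=np.array(c["intrinsics"]);uv=np.array(uv,float).reshape(1,1,2)
    s=cv2.undistortPoints(uv,K,np.array([c["k1"],0,0,0.]))[0,0]
    V=np.array(c["view"]);R=V[:3,:3];o=-R.T@V[:3,3];d=R.T@np.array([s[0],s[1],1]);return o,d/np.linalg.norm(d)
def onz(c,uv,z):
    o,d=ray(c,uv);return o+d*(z-o[2])/d[2]
def tri(c1,u1,c2,u2):
    o1,d1=ray(c1,u1);o2,d2=ray(c2,u2)
    A=np.stack([d1,-d2],1);t=np.linalg.lstsq(A,o2-o1,rcond=None)[0]
    a=o1+d1*t[0];b=o2+d2*t[1];return (a+b)/2,np.linalg.norm(a-b)
def crop(c,x,y,w,h,k,f):
    im=c["pixels"][y:y+h,x:x+w];im=cv2.resize(im,None,fx=k,fy=k,interpolation=cv2.INTER_CUBIC)
    for i in range(0,w,10):
        cv2.line(im,(i*k,0),(i*k,4 if (x+i)%50 else 12),(0,255,255),1)
        if (x+i)%20==0: cv2.putText(im,str(x+i),(i*k,22),0,.35,(0,255,255),1)
    for i in range(0,h,10):
        cv2.line(im,(0,i*k),(6,i*k),(0,255,255),1)
        if (y+i)%20==0: cv2.putText(im,str(y+i),(8,i*k+4),0,.35,(0,255,255),1)
    cv2.imwrite(f,im)
E
python3 - <<'E'
from h import *
s=cam("side");t=cam("top")
crop(t,230,130,140,70,5,"pics/t_rack.png")
crop(t,380,190,100,90,6,"pics/t_mod.png")
crop(s,290,140,120,110,5,"pics/s_rack.png")
crop(s,280,250,110,95,6,"pics/s_mod.png")
E
```

```text
(no output)
```

View pics/t_rack.png

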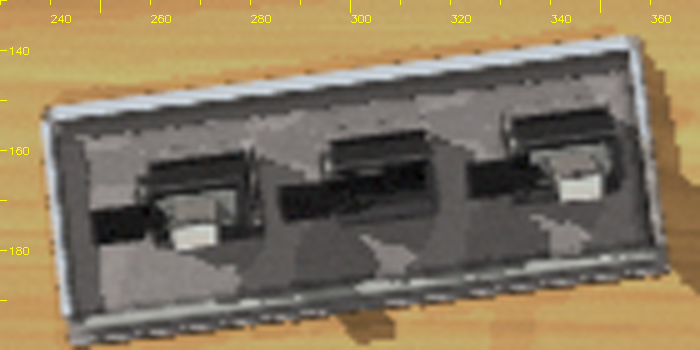

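View pics/t_mod.png

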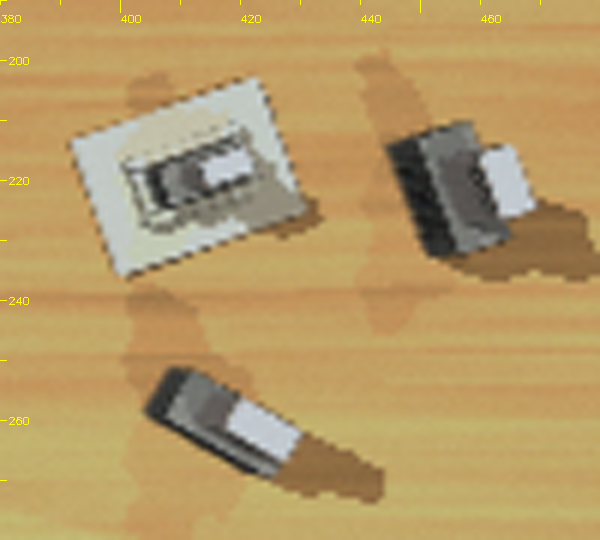

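View pics/s_rack.png

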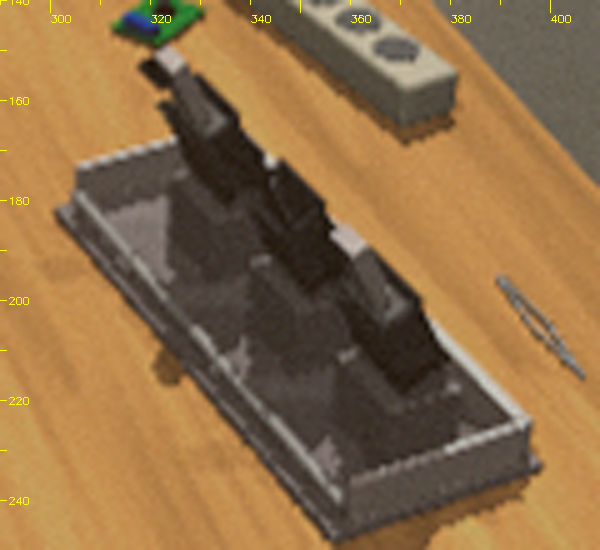

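View pics/s_mod.png

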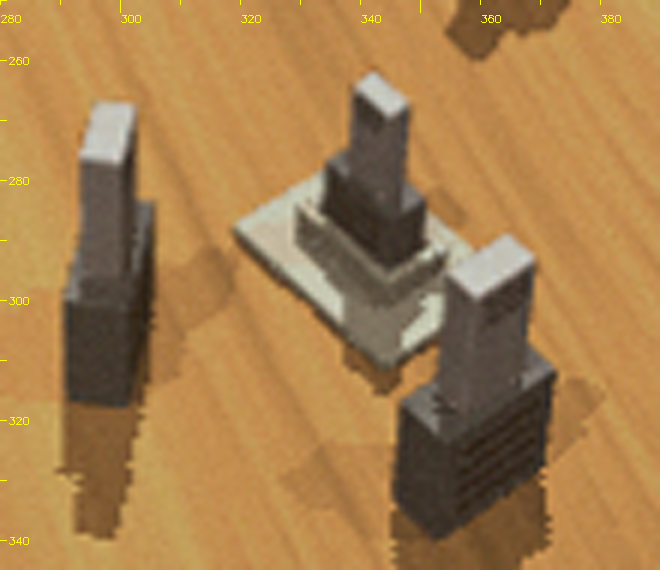

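```bash
python3 - <<'E'
from h import *
s=cam("side");t=cam("top")
def cen(c,x,y,w,h,th):
    g=c["pixels"][y:y+h,x:x+w].astype(float).min(2); m=(g>th).astype(np.uint8)
    n,l,st,ce=cv2.connectedComponentsWithStats(m);i=1+np.argmax(st[1:,4])
    ww=np.clip(g-th+40,0,80)*cv2.dilate((l==i).astype(np.uint8),np.ones((3,3)))
    ys,xs=np.mgrid[y:y+h,x:x+w];r2=cv2.minAreaRect(np.argwhere(l==i)[:,::-1].astype(np.float32))
    return np.array([(xs*ww).sum(),(ys*ww).sum()])/ww.sum(),st[i].tolist(),[np.round(v,1) for v in r2[1:]]
def pr(nm,tw,sw,tht,ths,z):
    a=cen(t,*tw,tht);b=cen(s,*sw,ths);P,e=tri(t,a[0],s,b[0])
    print(nm,a,b,"tri",P.round(4),round(e,4),"top@z",onz(t,a[0],z).round(4),"side@z",onz(s,b[0],z).round(4))
zt=.09+.105*np.cos(np.radians(25))
pr("left",(258,170,20,15),(316,144,15,15),150,110,zt)
pr("right",(335,160,20,14),(352,180,18,14),150,110,zt)
pr("mod",(410,212,14,12),(335,260,14,12),170,150,.113)
for w in [(258,170,20,15),(335,160,20,14),(408,210,16,16)]:
    x,y,a,b=w;print(t["pixels"][y:y+b,x:x+a].min(2))
for w in [(316,144,15,15),(352,180,18,14),(335,258,16,14)]:
    x,y,a,b=w;print(s["pixels"][y:y+b,x:x+a].min(2))
E
```

```text
left (array([268.43019163, 176.89401643]), [7, 5, 8, 5, 33], [array([4., 7.]), np.float64(90.0)]) (array([323.89539007, 151.2358156 ]), [5, 5, 6, 6, 21], [array([4.2, 3.5]), np.float64(45.0)]) tri [0.5996 0.1487 0.1845] 0.0003 top@z [0.5997 0.1486 0.1852] side@z [0.5991 0.1477 0.1852]
right (array([345.62007874, 167.2511811 ]), [7, 5, 8, 5, 34], [array([4., 7.]), np.float64(90.0)]) (array([359.30769231, 186.92602135]), [4, 3, 8, 8, 32], [array([8.6, 4. ]), np.float64(36.9)]) tri [ 0.6274 -0.0792  0.1863] 0.0012 top@z [ 0.6282 -0.0794  0.1852] side@z [ 0.6275 -0.0777  0.1852]
mod (array([417.53036239, 217.20959843]), [4, 3, 8, 6, 32], [array([3.8, 7.6]), np.float64(71.6)]) (array([343.15632184, 265.19908046]), [5, 2, 7, 7, 27], [array([7.1, 2.8]), np.float64(45.0)]) tri [ 0.4836 -0.304   0.113 ] 0.0008 top@z [ 0.4839 -0.3041  0.113 ] side@z [ 0.4832 -0.304   0.113 ]
[[ 66  47  35  82 108 113 115 118 119 110 110 116 117 117 123  85 105 113
  121  62]
 [ 19   6  30  55 105 101  93 114 121 119 118 117 118 116 121  78  76 108
  118  63]
 [ 11   5  33  23  42 105 102 116 119 119 120 118 11
[... 5553 characters left out ...]
  82  84  80  84  81  77  82]
 [ 78  75  76  77  75  82 152 166  96  73  76  77  82  80  81  81]
 [ 76  74  71  72 105 151 187 197 170 110  83  82  80  78  80  79]
 [ 73  69  72  69 141 188 194 186 191 172 120  84  76  80  80  79]
 [ 76  77  78  66  94 138 187 190 190 190 171 143  85  75  78  78]
 [ 76  74  78  69  41  57 128 186 192 186 189 181 146  94  77  78]
 [ 77  75  81  72  49  45  61 124 181 194 196 193 147  88  81  79]
 [ 73  78  77  73  51  50  43  54 111 182 175 132  82  68  79  84]
 [ 75  80  75  71  51  46  49  41  47 115 106  71  57  65  78  80]
 [ 76  72  78  77  61  54  42  46  51  59  62  63  63  62  78  86]
 [ 78  77  82  79  70  66  60  50  55  74  66  58  68  72  77  86]]
```

```bash
cat >> h.py <<'E'
from scipy.spatial.transform import Rotation as Ro
def axes(yaw,tilt=25):
    y=np.radians(yaw);t=np.radians(tilt);xh=np.array([np.cos(y),np.sin(y),0]);u=np.array([0,0,1.])
    X=xh*np.cos(t)+u*np.sin(t);Z=-xh*np.sin(t)+u*np.cos(t);return np.stack([X,np.cross(Z,X),Z],1)
YAW=7.1
S=axes(YAW);O=np.array([.6137,.0348,.1852])-.105*S[:,2];O[2]=.09
def slot(p):return O+S@np.array(p,float)
def toolR(A):  # tool y=+A.x, z=-A.z
    y=A[:,0];z=-A[:,2];return np.stack([np.cross(y,z),y,z],1)
def go(pos,R,s=None):
    s=s or r.sense();q=np.array(s["tool_rot"]);R0=Ro.from_quat(q[[1,2,3,0]]).as_matrix()
    d=R0.T@(np.array(pos)-s["tcp_pos"]);w=Ro.from_matrix(R0.T@R).as_rotvec(degrees=True)
    print("shift mm",(d*1e3).round(1),"turn",w.round(2),"t",round(s["time"],2))
E
python3 - <<'E'
from h import *
s=cam("side");t=cam("top")
b,g,rr=cv2.split(t["pixels"].astype(int))
m=((b>115)).astype(np.uint8);m[:195]=0;m[242:]=0;m[:,:385]=0;m[:,436:]=0
m=cv2.morphologyEx(m,cv2.MORPH_OPEN,np.ones((2,2),np.uint8))
cn=max(cv2.findContours(m,0,2)[0],key=cv2.contourArea);q=cv2.boxPoints(cv2.minAreaRect(cn));P=np.array([onz(t,p,.008) for p in q])
print(q.round(1).tolist(),P.round(4).tolist());E=np.diff(np.vstack([P,P[:1]]),axis=0)[:,:2]
print(np.linalg.norm(E,axis=1),np.degrees(np.arctan2(E[:,1],E[:,0])),P.mean(0))
print("O",O,S.round(3))
pts=[(0,0,105)]+[(0,55,61),(11,39,61),(11,71,61),(-11,39,61),(-11,71,61)]+[(i*12.3,j*25.5,54) for i in(-1,1) for j in(-1,1)]
for nm,c,x,y,w,h in(("t",t,230,130,140,70),("s",s,290,140,120,110)):
    k=5;im=cv2.resize(c["pixels"][y:y+h,x:x+w],None,fx=k,fy=k,interpolation=cv2.INTER_CUBIC)
    for i,p in enumerate(pts):
      for o in (-115,0,115):
        pt=np.array(p)/1e3;pt[1]+=o/1e3
        u=proj(c,slot(pt))[0]; cv2.circle(im,tuple(int(v) for v in ((u-[x,y]+.5)*k)),3,(0,0,255) if i<1 else(0,255,0) if i<6 else(255,255,0),-1)
    cv2.imwrite(f"pics/ov_{nm}.png",im)
E
```

```text
[[392.29998779296875, 213.89999389648438], [423.79998779296875, 203.39999389648438], [431.3999938964844, 226.1999969482422], [399.8999938964844, 236.6999969482422]] [[0.5002, -0.2427, 0.008], [0.5348, -0.347, 0.008], [0.4597, -0.3707, 0.008], [0.4253, -0.2667, 0.008]]
[0.10991621 0.07881588 0.1095119  0.07868818] [ -71.64137592 -162.54770715  108.29461372   17.74528916] [ 0.47999945 -0.30676931  0.008     ]
O [0.65773465 0.04028481 0.09      ] [[ 0.899 -0.124 -0.419]
 [ 0.112  0.992 -0.052]
 [ 0.423  0.     0.906]]
```

View pics/ov_t.png

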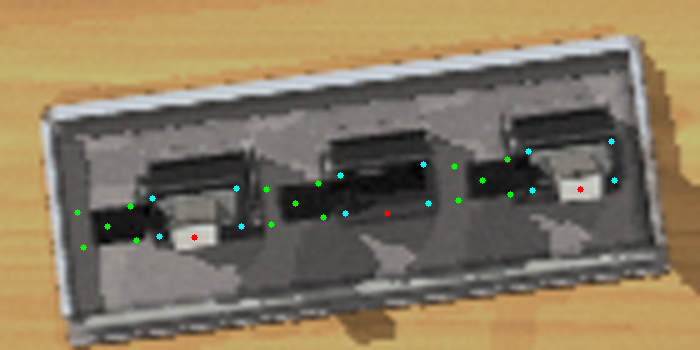

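View pics/ov_s.png

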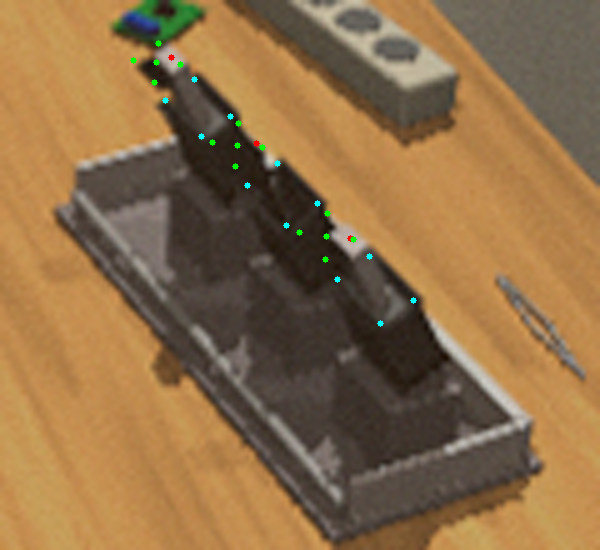

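```bash
python3 - <<'E'
from h import *
s=cam("side");t=cam("top")
A=axes(17.9,0)
outs=[]
for nm,c,x,y,w,h in(("t",t,385,195,55,50),("s",s,310,255,60,60)):
  for ctr in ([.4837,-.3041,0],[.480,-.3068,0],[.4820,-.3055,0]):
    k=8;im=cv2.resize(c["pixels"][y:y+h,x:x+w],None,fx=k,fy=k,interpolation=cv2.INTER_CUBIC);im=np.clip(im*1.3,0,255).astype(np.uint8)
    def box(a,b,z,col):
        p=np.array([ctr+A@np.array([i*a/2,j*b/2,z])/1 for i,j in((-1,-1),(1,-1),(1,1),(-1,1))])
        u=((proj(c,p)-[x,y]+.5)*k).astype(int);cv2.polylines(im,[u.reshape(-1,1,2)],True,col,1)
    box(.014,.026,.113,(0,0,255));box(.022,.048,.058,(0,255,0));box(.08,.11,.008,(255,0,0));box(.026,.052,.026,(255,0,255))
    outs.append(im[:400,:400])
big=np.vstack([np.hstack(outs[:3]),np.hstack([cv2.copyMakeBorder(o,0,400-o.shape[0],0,400-o.shape[1],0) for o in outs[3:]])])
cv2.imwrite("pics/ovm.png",cv2.resize(big,(790,527),interpolation=cv2.INTER_AREA))
E
```

```text
(no output)
```

View pics/ovm.png

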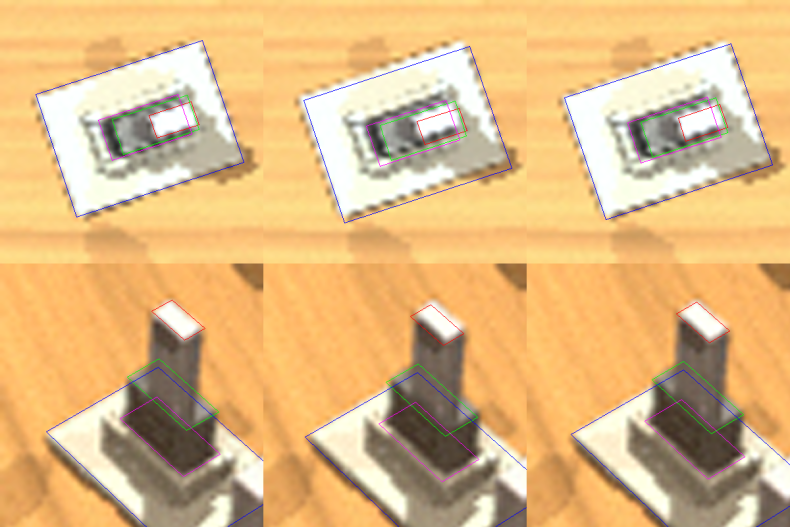

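```bash
python3 - <<'E'
from h import *
p=slot([0,.053,.150]);print(p);go(p,toolR(S))
E
```

```text
[0.58827713 0.08504296 0.22594617]
shift mm [-544.8 -387.3   19.4] turn [-22.02 -14.72  66.43] t 0.5
```

```bash
python3 -m pendant '[[-0.545,-0.387,-0.02,-22.02,-14.72,66.43,-1],[-0.545,-0.387,-0.02,-22.02,-14.72,66.43,-1],[-0.545,-0.387,-0.02,-22.02,-14.72,66.43,-1],[-0.545,-0.387,-0.02,-22.02,-14.72,66.43,-1],[-0.545,-0.387,-0.02,-22.02,-14.72,66.43,-1],[-0.545,-0.387,-0.02,-22.02,-14.72,66.43,-1],[-0.545,-0.387,-0.02,-22.02,-14.72,66.43,-1],[-0.545,-0.387,-0.02,-22.02,-14.72,66.43,-1],[-0.545,-0.387,-0.02,-22.02,-14.72,66.43,-1],[-0.545,-0.387,-0.02,-22.02,-14.72,66.43,-1],[-0.545,-0.387,-0.02,-22.02,-14.72,66.43,-1],[-0.545,-0.387,-0.02,-22.02,-14.72,66.43,-1],[-0.545,-0.387,-0.02,-22.02,-14.72,66.43,-1],[-0.545,-0.387,-0.02,-22.02,-14.72,66.43,-1],[-0.545,-0.387,-0.02,-22.02,-14.72,66.43,-1],[-0.545,-0.387,-0.02,-22.02,-14.72,66.43,-1],[-0.545,-0.387,-0.02,-22.02,-14.72,66.43,-1]]' 30; python3 - <<'E'
from h import *
go(slot([0,.053,.085]),toolR(S));s=r.sense();print(np.round(s["force"],2),s["opening"],np.round(s["joint_pos"],2))
c=cam("top");crop(c,230,110,150,110,5,"pics/t1.png")
c=cam("side");crop(c,290,100,120,120,5,"pics/s1.png")
E
```

```text
time: 2.2
tcp_pos: [0.5877, 0.0869, 0.2651]
tool_rot: [0.143, 0.646, 0.733, 0.162]
force: [-0.1, -0.5, -0.4]
opening: 0.0002
shift mm [ -2.  -16.1 100.7] turn [-0.04 -0.08  0.11] t 2.2
[-0.05 -0.53 -0.41] 0.00019967415625681635 [-0.35  0.25  0.18  1.96 -0.04  0.5  -0.03]
```

View pics/t1.png

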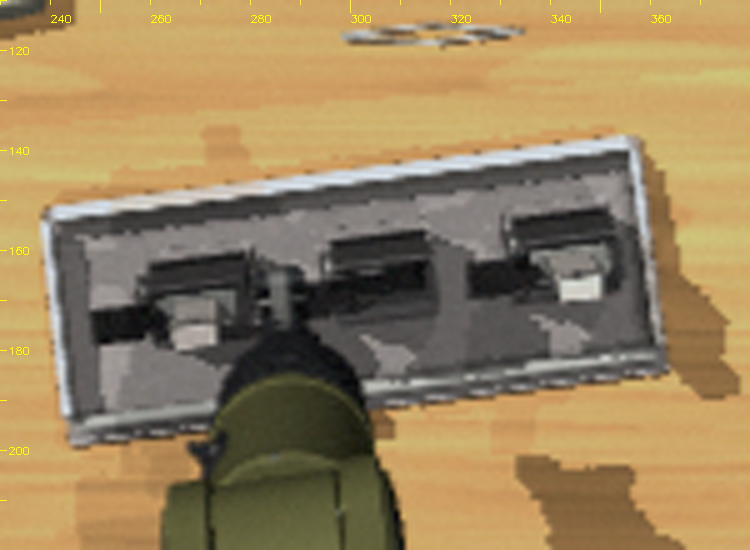

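View pics/s1.png

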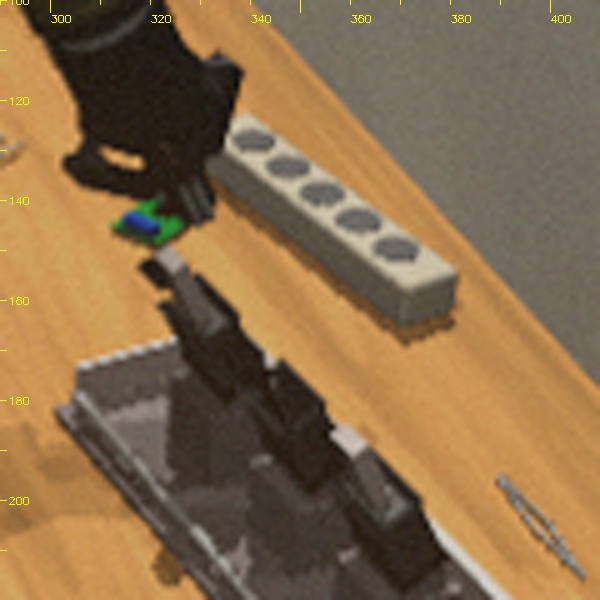

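```bash
python3 -m pendant '[[-0.002,-0.016,0.04,0,0,0,-1],[-0.002,-0.016,0.09,0,0,0,-1],[-0.002,-0.016,0.1,0,0,0,-1],[-0.002,-0.016,0.1,0,0,0,-1],[-0.002,-0.016,0.1,0,0,0,-1]]'; python3 - <<'E'
from h import *
go(slot([0,.053,.085]),toolR(S));s=r.sense();print(np.round(s["force"],2),S.T@(np.array(s["tcp_pos"])-O))
c=cam("top");crop(c,230,110,150,110,5,"pics/t2.png")
c=cam("side");crop(c,290,100,120,120,5,"pics/s2.png")
E
```

```text
time: 2.8
tcp_pos: [0.6165, 0.0873, 0.1693]
tool_rot: [0.144, 0.646, 0.732, 0.163]
force: [1.0, -0.2, -0.2]
opening: 0.0001
shift mm [ 1.3 -1.7  1.7] turn [ 0.07 -0.03  0.04] t 2.8
[ 0.98 -0.23 -0.21] [0.00171692 0.05174287 0.08671446]
```

View pics/t2.png

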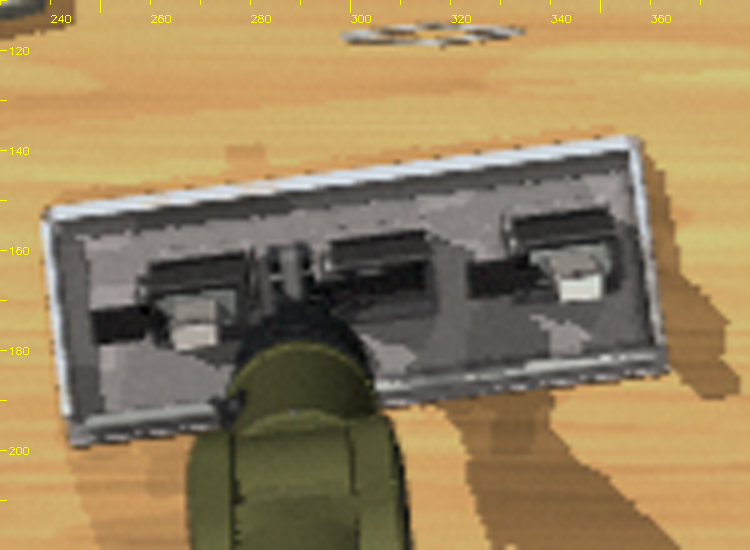

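View pics/s2.png

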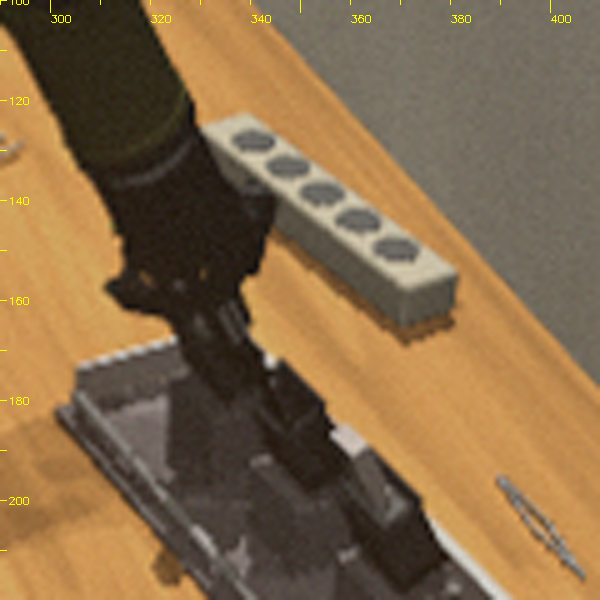

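```bash
python3 -m pendant '[[0.001,-0.002,0.006,0,0,0,-1],[0.001,-0.002,0.01,0,0,0,-1],[0.001,-0.002,0.013,0,0,0,-1],[0.002,-0.002,0.016,0,0,0,-1]]';python3 -m pendant '[[0.001,0,0.002,0,0,0,-1],[0.002,0,0.004,0,0,0,-1]]'; python3 - <<'E'
from h import *
s=r.sense();print(np.round(s["force"],2),S.T@np.array(s["force"]),S.T@(np.array(s["tcp_pos"])-O))
E
```

```text
time: 3.3
tcp_pos: [0.62, 0.0945, 0.1543]
tool_rot: [0.142, 0.644, 0.733, 0.165]
force: [-16.2, 16.9, 21.4]
opening: 0.0007
time: 3.5
tcp_pos: [0.6213, 0.0998, 0.1501]
tool_rot: [0.141, 0.643, 0.735, 0.165]
force: [-9.8, 18.7, 10.5]
opening: 0.0001
[-9.82 18.72 10.47] [-2.31313494 19.78855406 12.62632378] [-0.00072892  0.06358186  0.06666864]
```

```bash
python3 - <<'E'
from h import *
c=cam("top");crop(c,250,130,100,80,7,"pics/t3.png")
c=cam("side");crop(c,290,120,110,90,6,"pics/s3.png")
s=r.sense();print(np.round(s["force"],2),S.T@(np.array(s["tcp_pos"])-O))
E
```

```text
[-10.04  17.99  13.14] [-0.0007488   0.0636157   0.06659022]
```

View pics/t3.png

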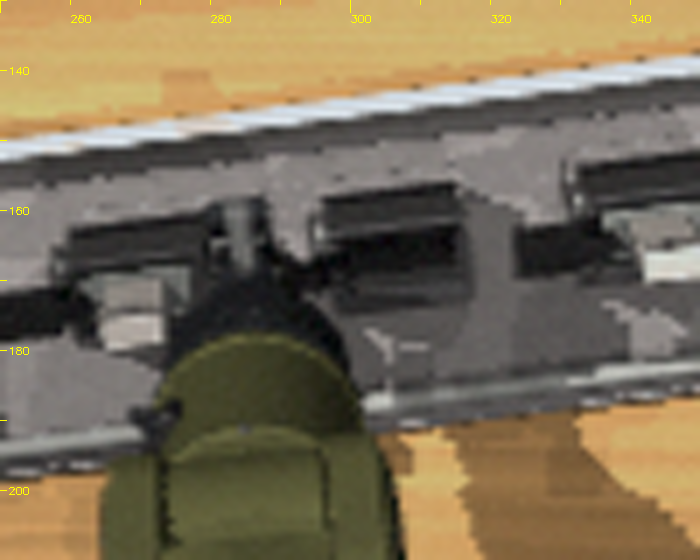

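View pics/s3.png

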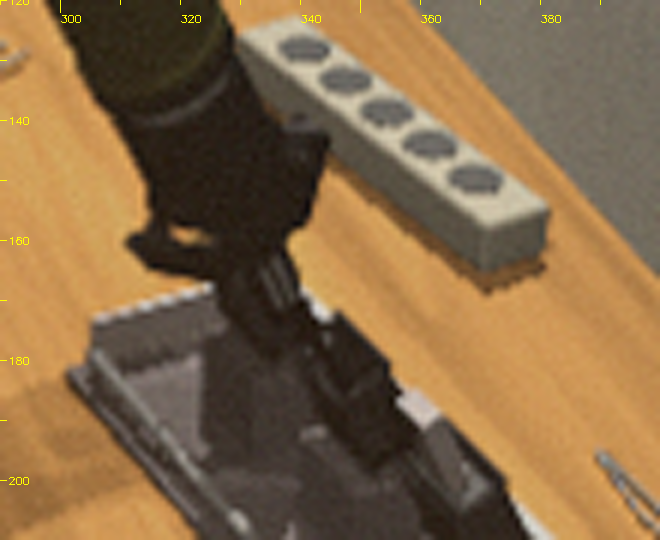

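```bash
python3 -m pendant '[[0.006,0,-0.01,0,0,0,-1],[0.006,0,-0.05,0,0,0,-1],[0.006,-0.03,-0.09,0,0,0,-1],[0.006,-0.08,-0.13,0,0,0,-1],[0.006,-0.12,-0.14,0,0,0,-1],[0.006,-0.12,-0.14,0,0,0,-1]]'; python3 - <<'E'
from h import *
c=cam("top");crop(c,230,130,140,70,5,"pics/t4.png")
c=cam("side");crop(c,290,120,110,90,6,"pics/s4.png")
s=r.sense();print(np.round(s["force"],2),S.T@(np.array(s["tcp_pos"])-O))
E
```

```text
time: 4.2
tcp_pos: [0.4481, 0.0748, 0.2234]
tool_rot: [0.141, 0.647, 0.732, 0.16]
force: [0.6, -0.5, -0.1]
opening: 0.0002
[ 0.91 -0.17  1.28] [-0.12178507  0.061257    0.20638005]
```

View pics/t4.png

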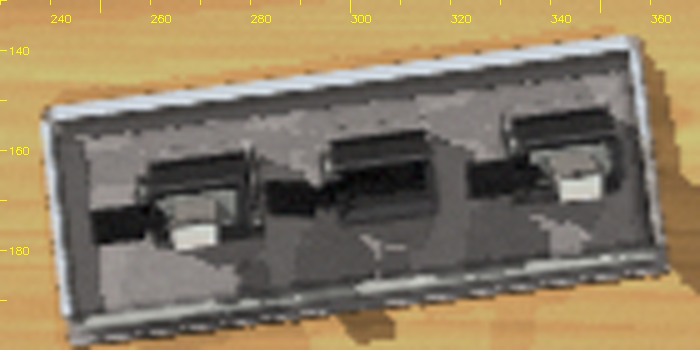

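View pics/s4.png

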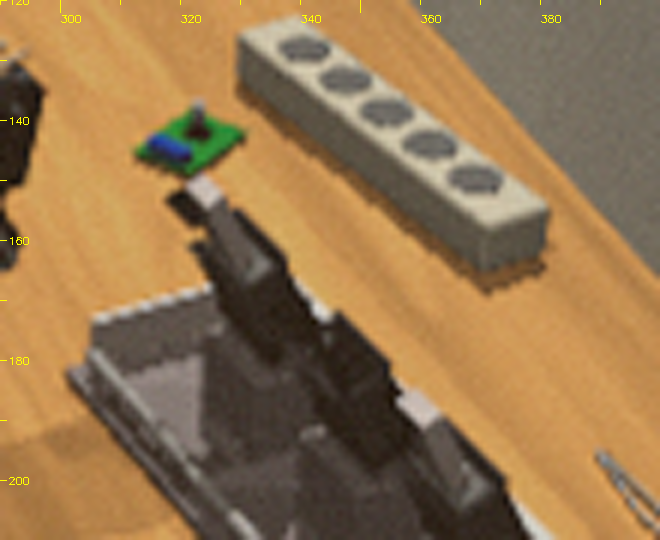

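```bash
python3 - <<'E'
from h import *
go([.4837,-.3041,.19],toolR(axes(17.9,0)))
E
```

```text
shift mm [-381.5  -31.1   24.4] turn [ 24.98   2.31 -10.62] t 4.3
```

```bash
python3 -m pendant '[[-0.381,-0.031,0.024,24.98,2.31,-10.62,0.2],[-0.381,-0.031,0.024,24.98,2.31,-10.62,0.2],[-0.381,-0.031,0.024,24.98,2.31,-10.62,0.2],[-0.381,-0.031,0.024,24.98,2.31,-10.62,0.2],[-0.381,-0.031,0.024,24.98,2.31,-10.62,0.2],[-0.381,-0.031,0.024,24.98,2.31,-10.62,0.2],[-0.381,-0.031,0.024,24.98,2.31,-10.62,0.2],[-0.381,-0.031,0.024,24.98,2.31,-10.62,0.2],[-0.381,-0.031,0.024,24.98,2.31,-10.62,0.2],[-0.381,-0.031,0.024,24.98,2.31,-10.62,0.2],[-0.381,-0.031,0.024,24.98,2.31,-10.62,0.2],[-0.381,-0.031,0.024,24.98,2.31,-10.62,0.2]]'; python3 - <<'E'
from h import *
go([.4837,-.3041,.087],toolR(axes(17.9,0)))
c=cam("side");crop(c,280,200,120,110,5,"pics/s5.png")
E
```

```text
time: 5.5
tcp_pos: [0.4853, -0.3016, 0.1902]
tool_rot: [-0.0, 0.587, 0.809, -0.0]
force: [0.2, -0.5, -0.2]
opening: 0.0513
shift mm [ -1.9  -2.2 103.2] turn [-0.02 -0.02  0.14] t 5.5
```

View pics/s5.png

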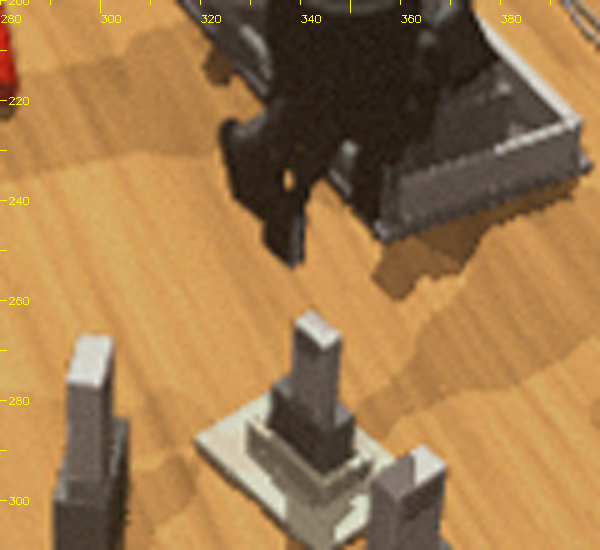

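```bash
python3 -m pendant '[[-0.001,-0.001,0.02,0,0,0,0.2],[-0.001,-0.001,0.06,0,0,0,0.2],[-0.001,-0.001,0.09,0,0,0,0.2],[-0.001,-0.001,0.103,0,0,0,0.2],[-0.001,-0.001,0.103,0,0,0,0.2],[-0.001,-0.001,0.103,0,0,0,0.2]]'; python3 - <<'E'
from h import *
go([.4837,-.3041,.087],toolR(axes(17.9,0)))
s=r.sense();print(np.round(s["force"],2))
E
```

```text
time: 6.15
tcp_pos: [0.4844, -0.3049, 0.0883]
tool_rot: [0.001, 0.588, 0.809, -0.0]
force: [-0.6, 0.2, 0.1]
opening: 0.0513
shift mm [ 0.9 -0.5  1.3] turn [-0.    0.09  0.03] t 6.15
[-0.6   0.22  0.1 ]
```

```bash
python3 -m pendant '[[0.001,0,0.001,0,0,0,-0.2],[0.001,0,0.001,0,0,0,-0.5],[0.001,0,0.001,0,0,0,-0.8],[0.001,0,0.001,0,0,0,-1],[0.001,0,0.001,0,0,0,-1],[0.001,0,0.001,0,0,0,-1],[0.001,0,0.001,0,0,0,-1]]' 70; python3 - <<'E'
from h import *
go([.4837,-.3041,.087],toolR(axes(17.9,0)))
s=r.sense();print(np.round(s["force"],2),s["opening"])
c=cam("side");crop(c,280,200,120,110,5,"pics/s6.png")
E
```

```text
time: 6.85
tcp_pos: [0.4839, -0.3044, 0.0874]
tool_rot: [0.001, 0.589, 0.808, -0.0]
force: [-0.1, 1.4, 7.1]
opening: 0.0135
shift mm [ 0.3 -0.1  0.4] turn [ 0.03  0.11 -0.02] t 6.85
[-0.15  1.43  7.14] 0.013539113327601025
```

View pics/s6.png

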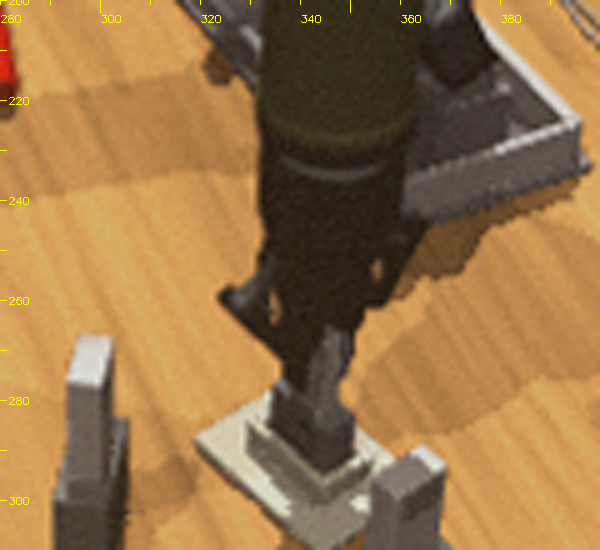

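```bash
python3 - <<'E'
from h import *
go([.4839,-.3044,.25],toolR(axes(17.9,0)))
go([.51,0,.28],toolR(S))
p=slot([0,0,.19]);print(p);go(p,toolR(S))
E
```

```text
shift mm [-4.000e-01  1.000e-01 -1.626e+02] turn [ 0.03  0.11 -0.02] t 6.9
shift mm [ 281.3  118.4 -193.1] turn [-24.89  -2.25  10.63] t 6.9
[0.5780529  0.03035992 0.26219848]
shift mm [ 289.3  192.4 -175.3] turn [-24.89  -2.25  10.63] t 6.9
```

```bash
python3 -m pendant '[[0,0,-0.02,0,0,0,-1],[0,0,-0.05,0,0,0,-1],[0,0,-0.09,0,0,0,-1],[0,0,-0.13,0,0,0,-1],[0,0,-0.165,0,0,0,-1],[0.04,0.017,-0.17,0,0,0,-1],[0.08,0.034,-0.175,-6,-0.5,2.6,-1],[0.12,0.05,-0.18,-12,-1.1,5.2,-1],[0.16,0.068,-0.185,-18,-1.6,7.8,-1],[0.2,0.085,-0.19,-24.89,-2.25,10.63,-1],[0.24,0.101,-0.193,-24.89,-2.25,10.63,-1],[0.281,0.118,-0.193,-24.89,-2.25,10.63,-1],[0.285,0.155,-0.184,-24.89,-2.25,10.63,-1],[0.289,0.192,-0.175,-24.89,-2.25,10.63,-1],[0.289,0.192,-0.175,-24.89,-2.25,10.63,-1],[0.289,0.192,-0.175,-24.89,-2.25,10.63,-1],[0.289,0.192,-0.175,-24.89,-2.25,10.63,-1]]'; python3 - <<'E'
from h import *
s=r.sense();print(np.round(s["force"],2),s["opening"],S.T@(np.array(s["tcp_pos"])-O))
go(slot([0,0,.19]),toolR(S))
c=cam("top");crop(c,240,110,130,100,6,"pics/t7.png")
c=cam("side");crop(c,280,100,120,100,6,"pics/s7.png")
E
```

```text
time: 8.6
tcp_pos: [0.5765, 0.0294, 0.2606]
tool_rot: [0.142, 0.647, 0.732, 0.161]
force: [-0.9, 0.2, -1.1]
opening: 0.0135
[-0.86  0.23 -1.1 ] 0.013464051465589669 [-0.0021577  -0.00075331  0.18928908]
shift mm [ 0.8  2.2 -0.7] turn [-0.16 -0.03 -0.07] t 8.6
```

View pics/t7.png

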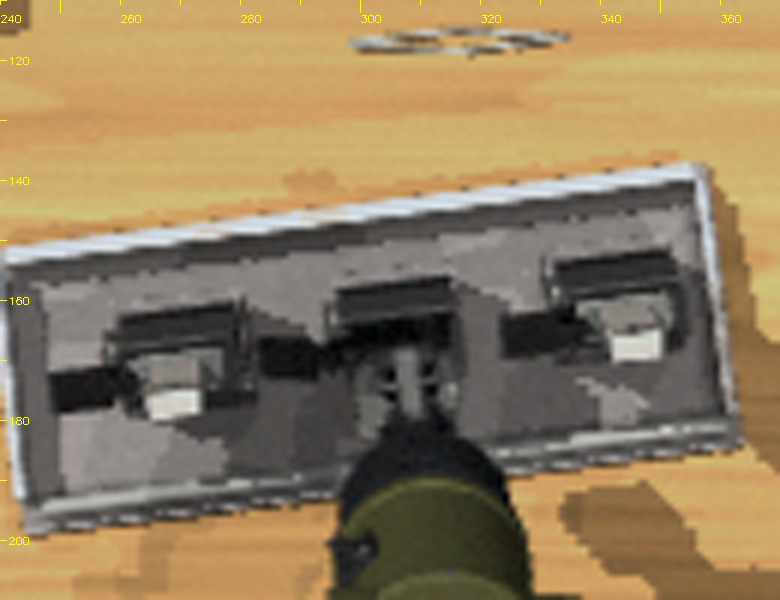

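View pics/s7.png

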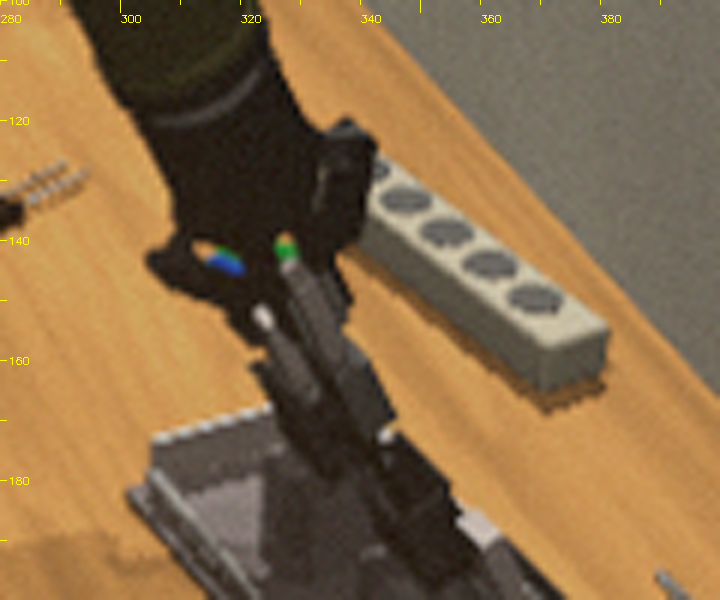

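```bash
python3 - <<'E'
from h import *
s=r.sense();q=np.array(s["tool_rot"]);R=Ro.from_quat(q[[1,2,3,0]]).as_matrix()
M=np.stack([R[:,1],R[:,0],-R[:,2]],1);B=np.array(s["tcp_pos"])-M[:,2]*.0794
outs=[]
for n,x,y in(("top",275,140),("side",310,135)):
    c=cam(n);k=8;w=h=48
    im=cv2.resize(c["pixels"][y:y+h,x:x+w],None,fx=k,fy=k,interpolation=cv2.INTER_CUBIC);im=np.clip(im*1.8,0,255).astype(np.uint8)
    o0=im.copy()
    for a,b,z,col in((.022,.048,.05,(0,255,0)),(.022,.048,0,(0,200,255)),(.014,.026,.105,(0,0,255))):
        p=np.array([B+M@np.array([i*a/2,j*b/2,z]) for i,j in((-1,-1),(1,-1),(1,1),(-1,1))])
        cv2.polylines(im,[((proj(c,p)-[x,y]+.5)*k).astype(int).reshape(-1,1,2)],True,col,1)
    p=np.array([slot([i*.0123,j*.0255,.046]) for i,j in((-1,-1),(1,-1),(1,1),(-1,1))])
    cv2.polylines(im,[((proj(c,p)-[x,y]+.5)*k).astype(int).reshape(-1,1,2)],True,(255,255,0),1)
    outs.append(np.vstack([o0,im]))
cv2.imwrite("pics/ov8.png",cv2.resize(np.hstack(outs),(600,600)))
E
```

```text
(no output)
```

View pics/ov8.png

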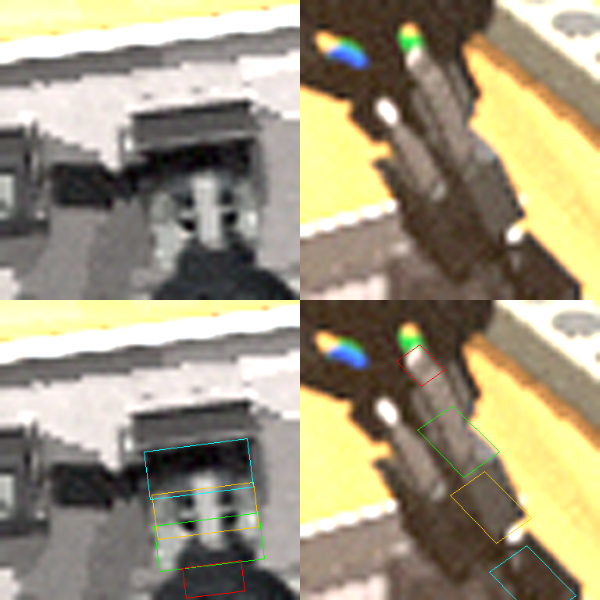

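```bash
python3 -m pendant '[[0.0005,0.002,0.02,0,0,0,-1],[0.0005,0.002,0.045,0,0,0,-1],[0.0005,0.002,0.052,0,0,0,-1],[0.0005,0.002,0.052,0,0,0,-1]]';python3 - <<'E'
from h import *
s=r.sense();print(np.round(S.T@np.array(s["force"]),2),S.T@(np.array(s["tcp_pos"])-O));go(slot([0,0,.13]),toolR(S))
E
```

```text
time: 9.2
tcp_pos: [0.6003, 0.0333, 0.2136]
tool_rot: [0.142, 0.647, 0.732, 0.161]
force: [-0.9, 0.2, -2.1]
opening: 0.0131
[-1.65  0.28 -1.6 ] [-0.00016931  0.00017418  0.13648816]
shift mm [-0.2  0.2  6.5] turn [-0.22 -0.04 -0.05] t 9.2
```

Aligned to 0.2 mm of my estimate; now enter the lips in small steps.

```bash
python3 -m pendant '[[0,0,0.006,0,0,0,-1],[0,0,0.012,0,0,0,-1],[0,0,0.015,0,0,0,-1]]';python3 - <<'E'
from h import *
s=r.sense();print(np.round(S.T@np.array(s["force"]),2),S.T@(np.array(s["tcp_pos"])-O),np.round(S.T@np.array(s["moment"]),2));go(slot([0,0,.13]),toolR(S))
E
```

```text
time: 9.5
tcp_pos: [0.607, 0.0343, 0.2012]
tool_rot: [0.142, 0.646, 0.732, 0.162]
force: [-1.1, 0.6, -1.9]
opening: 0.013
[-1.74  0.7  -1.25] [0.00067852 0.00036473 0.12233883] [ 0.01  0.74 -0.02]
shift mm [-0.4 -0.7 -7.7] turn [-0.08 -0.05 -0.03] t 9.5
```

```bash
python3 -m pendant '[[0,-0.0005,0.008,0,0,0,-1],[0,-0.0005,0.016,0,0,0,-1],[0,-0.0005,0.022,0,0,0,-1],[0,-0.0005,0.026,0,0,0,-1]]';python3 - <<'E'
from h import *
s=r.sense();print(np.round(S.T@np.array(s["force"]),2),S.T@(np.array(s["tcp_pos"])-O),np.round(S.T@np.array(s["moment"]),2));go(slot([0,0,.13]),toolR(S))
E
```

```text
time: 9.9
tcp_pos: [0.6183, 0.0341, 0.1769]
tool_rot: [0.143, 0.647, 0.731, 0.162]
force: [-1.7, -3.9, 2.2]
opening: 0.0136
[-1.03 -3.67  2.87] [ 0.00055245 -0.00126645  0.09557899] [-0.84  0.68 -0.01]
shift mm [  1.2  -0.6 -34.4] turn [-0.05  0.06 -0.11] t 9.9
```

```bash
python3 -m pendant '[[-0.001,-0.0005,0.004,0,0,0,-1],[-0.001,-0.0005,0.008,0,0,0,-1],[-0.001,-0.0005,0.012,0,0,0,-1]]';python3 - <<'E'
from h import *
s=r.sense();print(np.round(S.T@np.array(s["force"]),2),S.T@(np.array(s["tcp_pos"])-O),np.round(S.T@np.array(s["moment"]),2))
E
python3 -m pendant '[[0,0,0.003,0,0,0,-1],[0,0,0.005,0,0,0,-1],[0,0,0.005,0,0,0,-1]]';python3 - <<'E'
from h import *
s=r.sense();print(np.round(S.T@np.array(s["force"]),2),S.T@(np.array(s["tcp_pos"])-O),np.round(S.T@np.array(s["moment"]),2))
c=cam("top");crop(c,240,110,130,100,6,"pics/t9.png")
E
```

```text
time: 10.2
tcp_pos: [0.6224, 0.0354, 0.1654]
tool_rot: [0.142, 0.646, 0.732, 0.162]
force: [1.9, -1.5, -4.6]
opening: 0.0134
[-0.44 -1.67 -4.9 ] [-0.00046926 -0.00043428  0.08345477] [-0.63  0.52 -0.04]
time: 10.5
tcp_pos: [0.6237, 0.0363, 0.1621]
tool_rot: [0.142, 0.646, 0.732, 0.162]
force: [-7.7, 0.3, 8.4]
opening: 0.0129
[-3.35  1.2  10.78] [-0.00060414  0.00023853  0.07980985] [-0.07  1.21 -0.04]
```

View pics/t9.png

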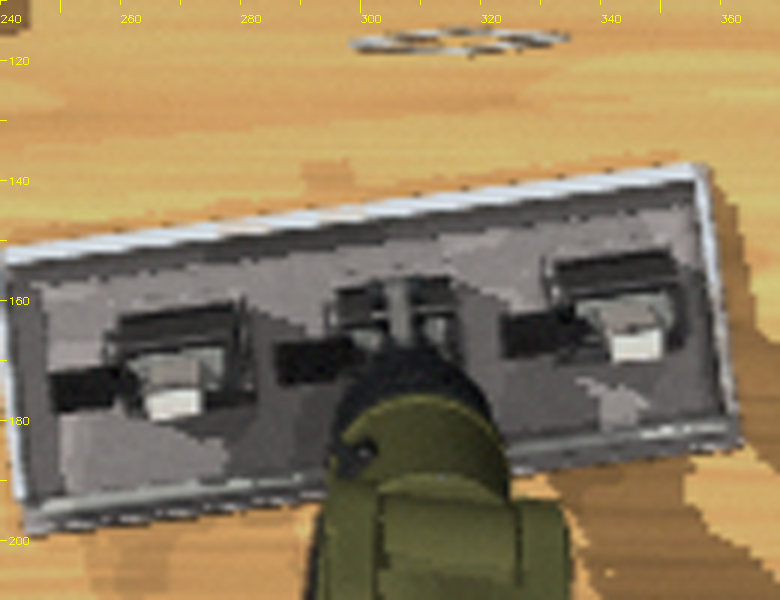

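```bash
python3 -m pendant '[[0,0,0.001,0,0,0,-1],[0,0,0.0015,0,0,0,-1],[0,0,0.0015,0,0,0,-1]]';python3 - <<'E'
from h import *
s=r.sense();print(np.round(S.T@np.array(s["force"]),2),S.T@(np.array(s["tcp_pos"])-O))
E
python3 -m pendant '[[0,0,0,0,0,0,-0.5],[0,0,-0.001,0,0,0,-0.2],[0,0,-0.001,0,0,0,-0.1],[0,0,-0.001,0,0,0,-0.1],[0,0,-0.001,0,0,0,-0.1]]' ;python3 - <<'E'
from h import *
s=r.sense();print(np.round(S.T@np.array(s["force"]),2),S.T@(np.array(s["tcp_pos"])-O),s["opening"])
E
```

```text
time: 10.85
tcp_pos: [0.6237, 0.0363, 0.162]
tool_rot: [0.142, 0.646, 0.732, 0.163]
force: [-17.9, -0.8, 24.1]
opening: 0.0131
[-6.    1.4  29.36] [-0.00057827  0.00024855  0.07973255]
time: 11.35
tcp_pos: [0.6246, 0.0358, 0.1608]
tool_rot: [0.142, 0.646, 0.732, 0.162]
force: [-0.6, 0.6, 0.3]
opening: 0.0383
[-0.39  0.68  0.48] [-0.00037012 -0.00039122  0.07827732] 0.03832142880736641
```

```bash
python3 -m pendant '[[0,0,-0.02,0,0,0,-0.1],[0,0,-0.06,0,0,0,-0.1],[0,0,-0.1,0,0,0,-0.1],[0,0,-0.13,0,0,0,-0.1],[0,-0.05,-0.15,0,0,0,-0.1],[0,-0.1,-0.15,0,0,0,-0.1],[0,-0.15,-0.15,0,0,0,-0.1],[0,-0.15,-0.15,0,0,0,-0.1]]' ;python3 - <<'E'
from h import *
t=cam("top");s=cam("side");crop(t,230,130,140,70,5,"pics/t10.png");crop(s,290,130,110,110,5,"pics/s10.png");cv2.imwrite("pics/full.png",t["pixels"])
def cen(c,x,y,w,h,th):
    g=c["pixels"][y:y+h,x:x+w].astype(float).min(2);n,l,st,ce=cv2.connectedComponentsWithStats((g>th).astype(np.uint8));i=1+np.argmax(st[1:,4])
    ww=np.clip(g-th+40,0,80)*cv2.dilate((l==i).astype(np.uint8),np.ones((3,3)));ys,xs=np.mgrid[y:y+h,x:x+w];return np.array([(xs*ww).sum(),(ys*ww).sum()])/ww.sum()
a=cen(t,298,165,18,14,150);b=cen(s,334,162,16,14,110);P,e=tri(t,a,s,b);print(a,b,P,e,S.T@(P-O))
E
```

```text
time: 12.15
tcp_pos: [0.4173, 0.0101, 0.2291]
tool_rot: [0.138, 0.648, 0.733, 0.158]
force: [0.4, 0.2, -0.3]
opening: 0.038
[306.73057185 173.02162757] [340.52586542 168.72889926] [0.612057   0.03529005 0.18309053] 0.001443808345848413 [-0.00229833  0.00068937  0.10378576]
```

View pics/t10.png

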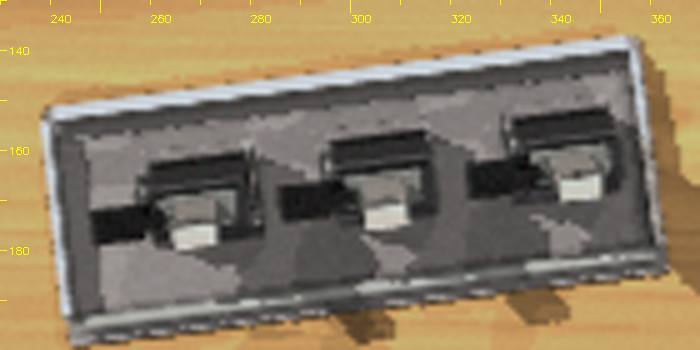

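View pics/s10.png

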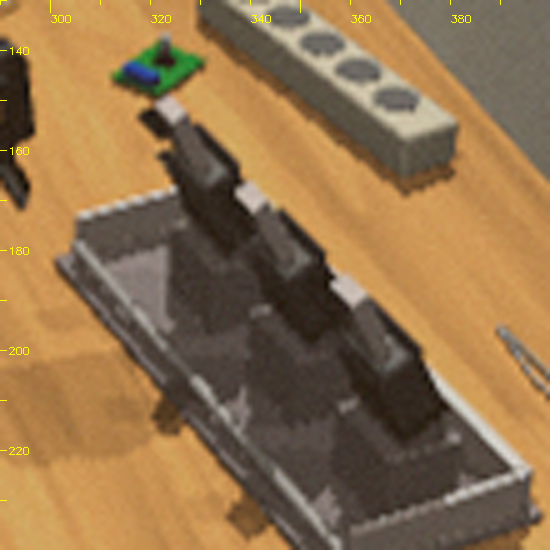

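View pics/full.png

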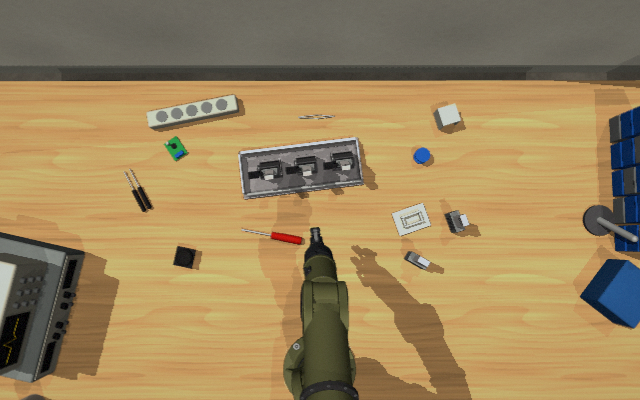

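```bash
python3 -c "
from bench import r
print(r.finish_job())"
```

```text
the job is handed in; nothing more can be done
None
```

The spare module is seated in the vacant middle slot with its latch shut over it, and I handed the job in at about 12.3 s.

**What I did:** I pressed the middle slot's latch tab until it opened. The picture showed the tab about 9 mm to the side and the nose clear of the slot. I then took the module from its stand (opening 13.5 mm on the neck) and slid it into the slot. The latch snapped shut, and a further push met a hard stop at 29 N. I let go and backed the arm away.

**Last checks:**
- **Module position:** Its top measured 103.8 mm above the slot floor, against 105 mm expected. It was 2.3 mm off in slot x and 0.7 mm in y. That is near the roughly 2 mm calibration error, and it looks the same as the two modules next to it.
- **Latches:** In the last picture, all three tabs are at the shut position.
- **Bystanders:** The speaker, spool and screwdriver, and the other loose things on the bench, look unmoved. I judged this by eye and did not measure it.

**One thing went less cleanly:** While I pressed the tab, the fingers were pushed about 12 mm sideways. The force on the tool was about 20 N sideways and reached about 32 N in total. The latch still opened, and the neighbouring slots looked unchanged.

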